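Gauge the porcelain ink pots into the storage lane

ROBOT

A 6-joint arm with a two-finger parallel gripper is mounted at the origin on the work surface. World frame = base frame: x ahead of the robot, y to its left, z up, the work surface at z = 0. Lengths are in m, angles in degrees, forces in N, time in s.
With the tool pointing down it reaches from about 0.3 to 0.75 m from the base axis. Payload 8.5 kg.
Tool frame: the origin (TCP) lies midway between the tips of the shut fingers; the grasp point (between the pads) lies 19 mm behind it; z points along the fingers, y is the line along which they close (so a half turn about z gives the same grasp; the last joint's range is limited). The gripper opens to 85 mm and grips with 20 to 120 N. Pads are 22 mm wide; open, the fingers measure 114 mm over their backs; the gripper's body (76 mm by 85 mm) begins 54 mm behind the grasp point. The pads swing forward as they close: fully open they stand 13 mm farther back than shut.
Start: joints at [-85.216, 21.807, 74.336, -0, 83.858, -12.336], TCP at [0.162, -0.526, 0.231] pointing down, gripper open.
Joint ranges: [-178.18, 178.18], [-50.72, 133.34], [12.68, 142.11], [-81.47, 261.47], [9.98, 163.14], [-165.26, 165.26]. Speed limits (degrees/s): [136.94, 136.94, 180, 180, 180, 180].

INTERFACE

Orientations are given as a 3x3 rotation matrix whose columns are the frame's x, y, z axes.
In Python, from rig import observe, optics, order, spotter gives the robot as it stands.
- The arm moves only by the tool move_arm, never from a script. Its argument "series" is text: rows parted by semicolons, each of 5 numbers parted by spaces: the shift along the tool's x, y, z in cm, then the turn about the tool's z in degrees, then the opening, from -1 (shut) to 1 (fully open). A call has 1 to 8 rows; each row is the pose to reach, as a shift and turn from the pose commanded when the call began, along the tool's axes at that moment; what a row does not reach only later rows make up. A row lasts 1/8 s, in which the tool goes at most 62.5 mm and 10.7 degrees, less where a joint would pass 70% of its speed; a pose out of reach is approached as far as the arm can. A call with a gripper value outside its range is refused whole. The fingers move at their own pace and stop on an object; "force" is the grip in N (left out, the last holds). Time passes only in rows, so rows that repeat a pose let the fingers close. It gives the time, the measured TCP pose, the force, the opening and the grip force at its end, in the units of the state.
- observe(): the state, without advancing time (a new reading comes with each control period).
- optics.get_image(name): name is "scene" or "top" or "wrist"; returns a dict with "pixels" (480x640x3 uint8, blue, green, red), "camera_matrix" (3x3 intrinsics, pixels), "dist" ([k1, k2, p1, p2, k3] as OpenCV has them; the pictures are not rectified), "rvec" (rotation vector, rad) and "tvec" (3), from world to camera coordinates, as OpenCV has them. Camera axes: x right, y down, z forward; pixel columns grow to the right and rows downward; lengths in m; the calibration is good to about 2 mm. A picture is of the moment at which its call begins. There is no depth.
- order.close_job(): hands the job in; it is judged then, once.
Trained networks look in the newest picture that a camera, given by its name, has taken for a name from the list of things; names that differ only in an ending like _2 or _b are one class to them, and where a whole thing is asked for, a point or a joint stands for the part that bears it (a point fixed in the world has none). Each returns a list of dicts, best first, with "score" (0 to 1); they miss things now and then, are a little off and sometimes report something else, mostly with a low value. They report only what shows in the picture. A call takes as long as a camera call. They do not tell look-alikes from the thing itself.
- spotter.find_in(thing, camera): "point" ([x, y, z] in m, in world coordinates, good to about 4 mm: the middle of the surface that is visible of it).
- spotter.cut_out(thing, camera): "pixels" (480x640 bool, what is visible of it).
- spotter.mark_of(thing, camera): "point" ([x, y, z] in m, in world coordinates, good to about 4 mm: a listed point, or the origin of a listed thing).
The state is a dict: "time_s": time; "q": joint angles; "qvel": joint speeds; "joint_efforts": joint torques, N m; "position": TCP position; "tool_rot": TCP orientation; "ft_force": force on the tool from outside, world axes, zero at the start; "wrist_torque": the same for the moment, N m; "grip_width": finger opening in m; "gripper_force": force on a finger pad.
Only numpy, scipy, OpenCV 4.12 (cv2) and the standard library are available. Lean on these libraries where they do the work, as an engineer would, in place of code of your own. Each camera call takes 0.05 s, during which the arm holds its last target. There are 200 camera calls.

TASK

Swing the brass bar wholly aside from the mouth of the storage lane, then sort every ink pot on the desk by fit: those that pass between the two steel cheeks slide along the desk through the mouth into the lane until they are wholly inside, those too wide go upright into the shallow wooden tray, and at the end swing the bar shut across the mouth. The porcelain is thin: grip it lightly, never press a pot hard against the rack, set it down rather than drop it, and never put one into or take one out of the lane from above; leave the other things on the desk where they are.

Things in the scene. Friction and masses are not known exactly. Their poses are not given: they have to be found in the camera images.
- rack: low storage lane fixed to the desk, open above, no floor plate. Origin: on the desk in the middle of its mouth; x points into the lane, y across, z up. Behind the steel cheeks it is 70 mm wide between wooden walls 12 mm thick, 24 mm high, up to an end wall at x = 215 mm. It holds three 56 mm pots in single file, sliding on the desk.
- mouth (a point): same point and axes as rack. Two steel gauge cheeks, 24 mm high, stand here at x = 0 to 30 mm with a gap of 60 mm between them (y = -30 to 30 mm; outer faces at 46 mm either side; square corners, no lead-in). A 56 mm pot slides through; a 64 mm pot stops at the corners with its axis about 11 mm before the mouth.
- gate (a joint): brass retaining bar in front of the mouth, on an upright pivot at rack x = -10 mm, y = 42 mm. 0 = shut, along -y of the rack; grows to 2.2 rad as the free end swings out towards -x of the rack and on to +y. Wholly aside: 1.9 rad or more. Stays where it is left; under 1 N at the post moves it. Bar 10 mm thick, top at 20 mm, no locking.
- gate_post (a point): top centre of the round wooden post, 14 mm in diameter, on the bar's free end, 85 mm from the pivot; it reaches from 14 to 60 mm above the desk. Take it from above, loosely, and lead it along its arc.
- tray: shallow open wooden tray fixed to the desk, 140 by 250 mm outside (x by y), walls 6 mm thick and 20 mm high, floor 6 mm thick. Origin: centre of its underside. Room for three pots in a row along y, 75 mm apart.
- pot_a: thin porcelain ink pot, an upright cylinder 0.13 to 0.21 kg, 72 mm tall (straight to 60 mm, then a narrower cork), 56 or 64 mm in diameter, not told which. Cracks if both pads together press it with over 80 N (set a grip of 20 to 30 N) or if, held, it meets the rack with over 30 N (creep at 20 mm/s, stop at 4 to 5 N). Origin: centre of its underside, z its axis. May be absent.
- pot_b: thin porcelain ink pot, an upright cylinder 0.13 to 0.21 kg, 72 mm tall (straight to 60 mm, then a narrower cork), 56 or 64 mm in diameter, not told which. Cracks if both pads together press it with over 80 N (set a grip of 20 to 30 N) or if, held, it meets the rack with over 30 N (creep at 20 mm/s, stop at 4 to 5 N). Origin: centre of its underside, z its axis. May be absent.
- pot_c: thin porcelain ink pot, an upright cylinder 0.13 to 0.21 kg, 72 mm tall (straight to 60 mm, then a narrower cork), 56 or 64 mm in diameter, not told which. Cracks if both pads together press it with over 80 N (set a grip of 20 to 30 N) or if, held, it meets the rack with over 30 N (creep at 20 mm/s, stop at 4 to 5 N). Origin: centre of its underside, z its axis. May be absent.
- pot_d: thin porcelain ink pot, an upright cylinder 0.13 to 0.21 kg, 72 mm tall (straight to 60 mm, then a narrower cork), 56 or 64 mm in diameter, not told which. Cracks if both pads together press it with over 80 N (set a grip of 20 to 30 N) or if, held, it meets the rack with over 30 N (creep at 20 mm/s, stop at 4 to 5 N). Origin: centre of its underside, z its axis. May be absent.
- pot_e: thin porcelain ink pot, an upright cylinder 0.13 to 0.21 kg, 72 mm tall (straight to 60 mm, then a narrower cork), 56 or 64 mm in diameter, not told which. Cracks if both pads together press it with over 80 N (set a grip of 20 to 30 N) or if, held, it meets the rack with over 30 N (creep at 20 mm/s, stop at 4 to 5 N). Origin: centre of its underside, z its axis. May be absent.
- pot_f: thin porcelain ink pot, an upright cylinder 0.13 to 0.21 kg, 72 mm tall (straight to 60 mm, then a narrower cork), 56 or 64 mm in diameter, not told which. Cracks if both pads together press it with over 80 N (set a grip of 20 to 30 N) or if, held, it meets the rack with over 30 N (creep at 20 mm/s, stop at 4 to 5 N). Origin: centre of its underside, z its axis. May be absent.
- weight_1: bystander: round brass paperweight, 40 mm across, 22 mm high. Origin: on its underside (brayer: under the roller). Leave it where it is.
- weight_2: bystander: round dark steel paperweight, 40 mm across, 22 mm high. Origin: on its underside (brayer: under the roller). Leave it where it is.
- brush_jar: bystander: glass jar with brushes, 76 mm across, brushes up to 220 mm high. Origin: on its underside (brayer: under the roller). Leave it where it is.
- brayer: bystander: ink roller with a wooden handle, 44 mm high, 100 mm wide along its y, handle to 145 mm along its -x. Origin: on its underside (brayer: under the roller). Leave it where it is.
- eraser: bystander: white eraser 60 x 35 x 22 mm. Origin: on its underside (brayer: under the roller). Leave it where it is.
- solvent: bystander: closed bottle 60 mm across, 130 mm high. Origin: on its underside (brayer: under the roller). Leave it where it is.
- woodblock: bystander: blank wood block 90 x 120 x 24 mm. Origin: on its underside (brayer: under the roller). Leave it where it is.
Things that resemble listed ones, but are neither listed nor needed, are in the scene too. Leave any black or pink look-alike of the pot_b alone.

How it is judged (in metres and radians):
On the way:
1. the bar is swung wholly aside (1.9 rad or more) (value of joint gate above 1.9 rad), for 0.2 s.
At the end, for the whole second after the job is handed in: pots that fit stand upright in the lane (axis 24 to 200 mm in, within 15 mm of its middle line), too wide ones stand upright on the tray floor (axis within 45 mm of its centre in x, 100 mm in y), all at rest and tilted under 0.15 rad; the bar is shut within 0.12 rad (x of pot_a in the frame of rack between 0.024 and 0.2 m and y of pot_a in the frame of rack between -0.015 and 0.015 m and height (world z) of each of pot_a, pot_c, pot_e below 0.008 m and angle between each of pot_a, pot_c, pot_e, pot_b, pot_d, pot_f's own z axis and vertical below 0.15 rad and linear speed of each of pot_a, pot_c, pot_e, pot_b, pot_d, pot_f below 0.02 m/s and x of pot_c in the frame of rack between 0.024 and 0.2 m and y of pot_c in the frame of rack between -0.015 and 0.015 m and x of pot_e in the frame of rack between 0.024 and 0.2 m and y of pot_e in the frame of rack between -0.015 and 0.015 m and x of pot_b in the frame of tray between -0.045 and 0.045 m and y of pot_b in the frame of tray between -0.1 and 0.1 m and height (world z) of each of pot_b, pot_d, pot_f below 0.014 m and x of pot_d in the frame of tray between -0.045 and 0.045 m and y of pot_d in the frame of tray between -0.1 and 0.1 m and x of pot_f in the frame of tray between -0.045 and 0.045 m and y of pot_f in the frame of tray between -0.1 and 0.1 m and value of joint gate below 0.12 rad and velocity of joint gate below 0.1 rad/s); the robot touches nothing.
It fails at once if a pot is squeezed hard by the fingers (both pads together more than 80 N) (contact force between the fingers and pot_a above 80 N or contact force between the fingers and pot_b above 80 N or contact force between the fingers and pot_c above 80 N or contact force between the fingers and pot_d above 80 N or contact force between the fingers and pot_e above 80 N or contact force between the fingers and pot_f above 80 N).
It fails at once if a held pot is forced against the rack, its steel cheeks or its bar (more than 30 N) ((contact force between pot_a and rack above 30 N and contact force between the fingers and pot_a above 1 N) or (contact force between pot_b and rack above 30 N and contact force between the fingers and pot_b above 1 N) or (contact force between pot_c and rack above 30 N and contact force between the fingers and pot_c above 1 N) or (contact force between pot_d and rack above 30 N and contact force between the fingers and pot_d above 1 N) or (contact force between pot_e and rack above 30 N and contact force between the fingers and pot_e above 1 N) or (contact force between pot_f and rack above 30 N and contact force between the fingers and pot_f above 1 N)).
It fails at once if a pot is let fall (free in the air, more than 25 mm above the desk) ((height (world z) of pot_a above 0.025 m and contact force between pot_a and anything else below 0.001 N) or (height (world z) of pot_b above 0.025 m and contact force between pot_b and anything else below 0.001 N) or (height (world z) of pot_c above 0.025 m and contact force between pot_c and anything else below 0.001 N) or (height (world z) of pot_d above 0.025 m and contact force between pot_d and anything else below 0.001 N) or (height (world z) of pot_e above 0.025 m and contact force between pot_e and anything else below 0.001 N) or (height (world z) of pot_f above 0.025 m and contact force between pot_f and anything else below 0.001 N)).
It fails at once if a pot is lowered into or lifted out of the lane from above instead of sliding through the mouth ((x of pot_a in the frame of rack between 0.02 and 0.21 m and y of pot_a in the frame of rack between -0.05 and 0.05 m and height (world z) of pot_a between 0.015 and 0.05 m) or (x of pot_b in the frame of rack between 0.02 and 0.21 m and y of pot_b in the frame of rack between -0.05 and 0.05 m and height (world z) of pot_b between 0.015 and 0.05 m) or (x of pot_c in the frame of rack between 0.02 and 0.21 m and y of pot_c in the frame of rack between -0.05 and 0.05 m and height (world z) of pot_c between 0.015 and 0.05 m) or (x of pot_d in the frame of rack between 0.02 and 0.21 m and y of pot_d in the frame of rack between -0.05 and 0.05 m and height (world z) of pot_d between 0.015 and 0.05 m) or (x of pot_e in the frame of rack between 0.02 and 0.21 m and y of pot_e in the frame of rack between -0.05 and 0.05 m and height (world z) of pot_e between 0.015 and 0.05 m) or (x of pot_f in the frame of rack between 0.02 and 0.21 m and y of pot_f in the frame of rack between -0.05 and 0.05 m and height (world z) of pot_f between 0.015 and 0.05 m)).
It fails at once if a bystander is shifted more than 40 mm (distance of any of weight_1, weight_2, brush_jar, brayer, eraser, solvent, woodblock from where it was at the start of the episode above 0.04 m).
Of pot_a, pot_b, pot_c, pot_d, pot_e, pot_f only 3 to 5 are there at a start; the rules pass over those that are not, and their reading is None.
At some moment in a run one of pot_a, pot_b, pot_c, pot_d, pot_e, pot_f may be knocked a few centimetres aside while the robot is not near it.
It also fails if it takes over 210 s, if anything falls off the work surface, if the arm or the gripper's body presses on something with over 40 N, if the wrist force passes 120 N, or if a joint passes its speed limit or range.

## Working session

There is one attempt and no reset: what is moved stays moved. The work goes in short steps, Python scripts to look and compute and a tool call to move; the robot and the scene stay as the last step left them, time stands still between calls to the robot, and variables do not carry over. Pictures are saved under pics/ and viewed, at most 14 in all, crops included, and the job is handed in when it is done.

Besides the shell and the picture viewer there is one more tool, called after "Request:" in YAML: its name, and indented under it one key for each argument. move_arm: Moves the arm, as the interface text tells. Its arguments: {"type":"object","properties":{"series":{"type":"string"},"force":{"type":"number"}},"required":["series"]}

```bash
mkdir -p pics; cat > h.py <<'E'
import numpy as np, cv2
from rig import observe, optics, order, spotter
def snap(cam,fn=None):
    im=optics.get_image(cam)
    if fn: cv2.imwrite('pics/'+fn,im['pixels'])
    return im
def proj(im,P):
    return cv2.projectPoints(np.array(P,float).reshape(-1,3),im['rvec'],im['tvec'],im['camera_matrix'],np.array(im['dist'],float))[0].reshape(-1,2)
def ray(im,uv):
    R=cv2.Rodrigues(np.array(im['rvec'],float))[0]; t=np.array(im['tvec'],float).reshape(3)
    n=cv2.undistortPoints(np.array(uv,float).reshape(-1,1,2),im['camera_matrix'],np.array(im['dist'],float)).reshape(-1,2)
    d=np.c_[n,np.ones(len(n))]@R
    return -R.T@t,d
def atz(im,uv,z):
    c,d=ray(im,uv); return c+d*((z-c[2])/d[:,2])[:,None]
def tri(im1,uv1,im2,uv2):
    c1,d1=ray(im1,uv1);c2,d2=ray(im2,uv2);d1=d1[0];d2=d2[0]
    A=np.c_[d1,-d2];s=np.linalg.lstsq(A,c2-c1,rcond=None)[0]
    a=c1+s[0]*d1;b=c2+s[1]*d2
    return (a+b)/2,np.linalg.norm(a-b)
def rel(p,yaw=None):
    "shift in tool axes (cm) from the measured pose to world p"
    o=observe();R=np.array(o['tool_rot']);return 100*R.T@(np.array(p)-np.array(o['position']))
E
cat > a.py <<'E'
from h import *
np.set_printoptions(precision=4,suppress=True)
for c in ('scene','top'):
    im=snap(c,c+'0.png')
    print(c,'cam at',ray(im,[[320,240]])[0])
    for t in ['pot_a','rack','gate','gate_post','mouth','tray','weight_1','brush_jar','brayer','eraser','solvent','woodblock']:
        for f in ('find_in','mark_of'):
            if t=='gate' and f=='mark_of':continue
            try: r=getattr(spotter,f)(t,c)
            except Exception as e: print(t,f,e);continue
            for x in r:
                p=np.array(x['point']);print(t,f,round(x['score'],2),p,proj(im,p)[0].round())
o=observe();print(o['position'],np.array(o['tool_rot']),o['time_s'])
E
python3 a.py
```

```text
scene cam at [ 1.1594 -0.2059  0.6967]
pot_a find_in 0.97 [0.5877 0.3324 0.0521] [488. 236.]
pot_a find_in 0.96 [0.3642 0.0907 0.0528] [347. 191.]
pot_a find_in 0.86 [0.4519 0.1947 0.0521] [403. 207.]
pot_a find_in 0.82 [ 0.8387 -0.0786  0.0649] [339. 386.]
pot_a find_in 0.72 [0.5723 0.2344 0.0531] [444. 239.]
pot_a find_in 0.72 [ 0.4716 -0.0258  0.0528] [311. 229.]
pot_a find_in 0.59 [0.4073 0.3131 0.0494] [441. 188.]
pot_a find_in 0.58 [0.2931 0.2834 0.0486] [410. 164.]
pot_a mark_of 0.88 [ 0.2729  0.2895 -0.0006] [407. 175.]
pot_a mark_of 0.79 [ 0.4298  0.2035 -0.0005] [400. 218.]
pot_a mark_of 0.68 [ 0.3419  0.0973 -0.0017] [346. 203.]
pot_a mark_of 0.67 [ 0.8256 -0.0673  0.0012] [341. 396.]
pot_a mark_of 0.59 [ 0.4459 -0.0213 -0.0014] [310. 239.]
pot_a mark_of 0.59 [0.5716 0.3457 0.0031] [484. 246.]
pot_a mark_of 0.58 [ 0.6236 -0.3958 -0.0022] [138. 340.]
rack find_in 0.8 [ 0.6337 -0.1613  0.0204] [262. 311.]
gate find_in 0.7 [ 0.6048 -0.0448  0.0179] [319. 288.]
gate_post find_in 0.33 [ 0.4705 -0.0264  0.0542] [310. 228.]
gate_post mark_of 0.84 [ 0.567  -0.0378  0.0559] [317. 2
[... 3346 characters left out ...]
] [488. 197.]
brayer find_in 0.66 [0.739  0.1011 0.0289] [259. 146.]
brayer mark_of 0.75 [0.7447 0.1218 0.001 ] [251. 147.]
brayer mark_of 0.29 [ 0.6246 -0.3932 -0.0018] [488. 197.]
eraser find_in 0.73 [0.3485 0.2054 0.0203] [211. 331.]
eraser find_in 0.63 [ 0.4499 -0.0226  0.0677] [319. 282.]
eraser mark_of 0.6 [ 0.3508  0.2093 -0.0028] [212. 329.]
solvent find_in 0.84 [0.7158 0.3568 0.0838] [127. 152.]
solvent mark_of 0.72 [ 0.7254  0.3714 -0.0022] [137. 158.]
woodblock find_in 0.76 [ 0.7309 -0.1826  0.0272] [392. 148.]
woodblock mark_of 0.86 [ 0.7332 -0.1841  0.0014] [391. 149.]
[ 0.1619 -0.5256  0.2313] [[ 0.9557  0.2943 -0.    ]
 [ 0.2943 -0.9557  0.    ]
 [-0.     -0.     -1.    ]] 2.4
```

View images.

View pics/top0.png

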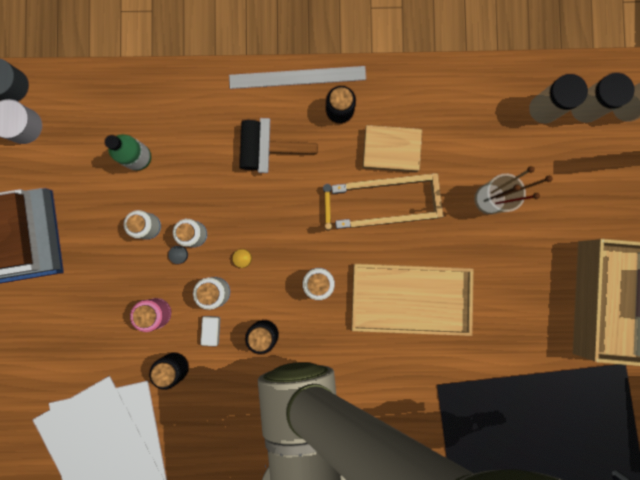

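View pics/scene0.png

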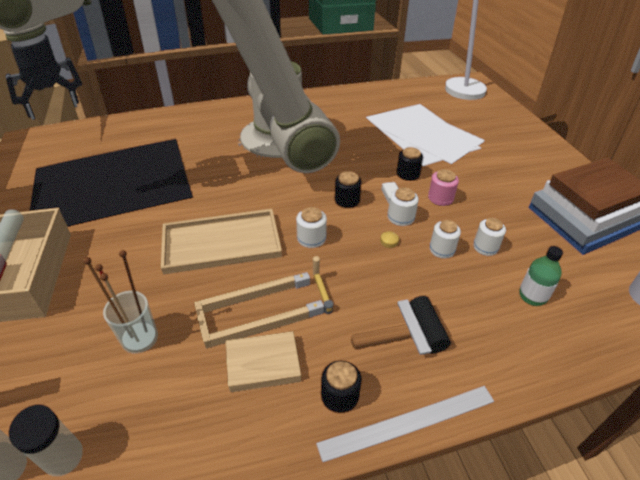

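```bash
cat > b.py <<'E'
from h import *
from scipy.optimize import minimize
np.set_printoptions(precision=4,suppress=True)
th=np.linspace(0,2*np.pi,40)
ims={};M={}
for c in ('top','scene'):
    ims[c]=snap(c); M[c]=[m['pixels'] for m in spotter.cut_out('pot_a',c)]
    for t in('rack','tray'):
        r=spotter.cut_out(t,c)
        for m in r[:2]:
            cn=max(cv2.findContours(m['pixels'].astype(np.uint8),0,2)[0],key=cv2.contourArea)[:,0,:]
            z=.024 if t=='rack' else .020
            P=atz(ims[c],cn,z)[:,:2]
            (cx,cy),(w,h),a=cv2.minAreaRect((P*1000).astype(np.float32)); print(c,t,round(m['score'],2),(cx,cy),(w,h),a)
def sil(im,x,y,r):
    P=[np.c_[x+r*np.cos(th),y+r*np.sin(th),0*th+z] for z in (0,.06)]
    return cv2.convexHull(proj(im,np.vstack(P)).astype(np.float32))[:,0]
S=4
def cost(v,rs,ms):
    e=0
    for c,m in ms:
        p=sil(ims[c],*v/1000)
        x0,y0,sub=m
        a=np.zeros(sub.shape,np.uint8);cv2.fillPoly(a,[((p-[x0,y0]+.5)*S*16-8).astype(np.int32)],1,shift=4)
        e+=(a!=sub).sum()/S/S
    return e
pots=dict(P1=(.450,-.022),P2=(.436,.203),P3=(.557,.2435),P4=(.575,.347))
for n,(x,y) in pots.items():
    ms=[]
    for c in ims:
        u=proj(ims[c],[x,y,.035])[0].round().astype(int)
        for m in M[c]:
            if m[u[1],u[0]]:
                x0,y0=u-40;sub=m[y0:y0+80,x0:x0+80].astype(np.uint8)
                ms.append((c,(x0,y0,cv2.resize(sub,None,fx=S,fy=S,interpolation=cv2.INTER_NEAREST))));break
    for use in (ms,ms[:1],ms[1:]):
        if use:
            r=minimize(cost,[x*1000,y*1000,30],args=(0,use),method='Nelder-Mead',options=dict(initial_simplex=np.array([x*1000,y*1000,30])+[[0,0,0],[6,0,0],[0,6,0],[0,0,4]]))
            print(n,[c for c,_ in use],r.x,round(r.fun,1))
for c,box in(('top',(300,160,460,240)),('scene',(290,160,520,270))):
    x0,y0,x1,y1=box;cv2.imwrite(f'pics/{c}_crop.png',cv2.resize(ims[c]['pixels'][y0:y1,x0:x1],None,fx=4 if c=='top' else 3.4,fy=4 if c=='top' else 3.4,interpolation=2))
E
python3 b.py
```

```text
top rack 0.67 (615.71923828125, -157.4626007080078) (99.02606964111328, 252.41583251953125) 4.1915812492370605
top tray 0.65 (428.6319885253906, 206.16476440429688) (71.60839080810547, 62.92702102661133) 89.73570251464844
top tray 0.57 (407.8388977050781, -217.7203369140625) (252.9919891357422, 140.17245483398438) 86.91522216796875
scene rack 0.96 (606.1936645507812, -148.75584411621094) (147.7926483154297, 264.86529541015625) 4.331169128417969
scene tray 0.78 (417.46978759765625, -215.1428985595703) (255.2852783203125, 165.93312072753906) 85.83226776123047
P1 ['top', 'scene'] [445.2245 -18.5273  30.8305] 144.6
P1 ['top'] [445.7094 -20.2189  31.0848] 24.8
P1 ['scene'] [442.6062 -16.3617  31.4797] 38.9
P2 ['top', 'scene'] [429.5718 202.847   31.5349] 111.9
P2 ['top'] [429.9762 202.1191  31.6661] 30.2
P2 ['scene'] [426.2941 205.3507  32.2501] 42.3
P3 ['scene'] [551.1675 252.053   27.2602] 58.9
P3 ['scene'] [551.1675 252.053   27.2602] 58.9
P4 ['top', 'scene'] [573.213  347.6398  26.6973] 139.4
P4 ['top'] [573.6033 346.5684  26.7444] 34.6
P4 ['scene'] [570.4312 350.5488  27.2593] 54.2
```

View pics/top_crop.png

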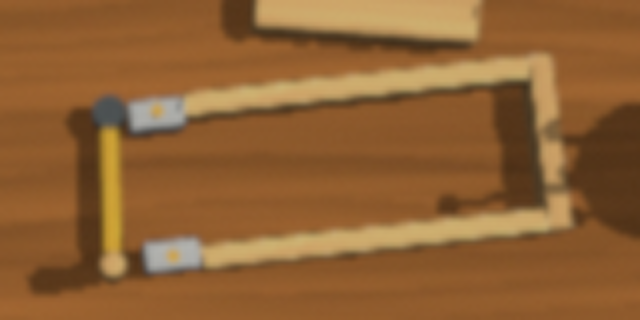

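View pics/scene_crop.png

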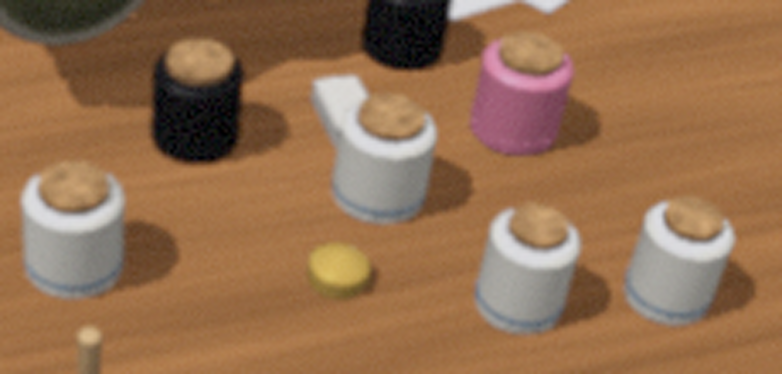

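Four white pots on the desk: top pixels (319,284) and (211,293), both about 63 mm wide, and (188,233) and (141,224), both about 54 mm wide. The black pots at (341,103), (262,337), (168,370) and the pink one at (149,316) are look-alikes. The bar is nearly shut, with its post at top pixel (328,226).

Request:
move_arm:
  series: "52 -33.8 -7 -169 1;52 -33.8 -7 -169 1;52 -33.8 -7 -169 1;52 -33.8 -7 -169 1;52 -33.8 -7 -169 1;52 -33.8 -7 -169 1;52 -33.8 -7 -169 1;52 -33.8 -7 -169 1"
  force: 25

```text
time_s: 3.8
position: [0.4814, -0.1424, 0.2879]
tool_rot: [[-0.232, 0.973, 0.0], [0.973, 0.232, -0.0], [-0.001, 0.0, -1.0]]
ft_force: [-0.0, -0.5, 0.7]
grip_width: 0.0855
gripper_force: 0.0
```

Request:
move_arm:
  series: "7.2 9.8 -1.2 -82 1;7.2 9.8 -1.2 -82 1;7.2 9.8 -1.2 -82 1;7.2 9.8 -1.2 -82 1;7.2 9.8 -1.2 -82 1;7.2 9.8 -1.2 -82 1;7.2 9.8 -1.2 -82 1;7.2 9.8 -1.2 -82 1"

```text
time_s: 4.8
position: [0.5595, -0.0519, 0.2994]
tool_rot: [[-0.996, -0.093, -0.0], [-0.093, 0.996, 0.0], [0.0, 0.0, -1.0]]
ft_force: [0.9, -1.2, 0.7]
grip_width: 0.0856
gripper_force: 0.0
```

```bash
cat > c.py <<'E'
from h import *
np.set_printoptions(precision=4,suppress=True)
im=snap('wrist','w1.png')
o=observe();print(o['position'],np.array(o['tool_rot']),o['q'],o['time_s'])
print(ray(im,[[320,240]]))
for t in('gate_post','mouth','rack'):
    for x in spotter.mark_of(t,'wrist'): print(t,x['score'],np.array(x['point']),proj(im,x['point']))
E
python3 c.py
```

```text
[ 0.5595 -0.0519  0.2994] [[-0.9953 -0.0968 -0.0001]
 [-0.0968  0.9953 -0.    ]
 [ 0.0001  0.     -1.    ]] [ -17.3716   20.905    64.5647   -0.0014   94.5342 -112.9277] 4.85
(array([ 0.4933, -0.0599,  0.443 ]), array([[ 0.2558,  0.0177, -0.9666]]))
gate_post 0.66 [ 0.7437  0.1214 -0.0002] [[448.3406 355.0042]]
gate_post 0.61 [ 0.5677 -0.0394  0.0559] [[336.2444 213.7025]]
mouth 0.9 [ 0.6065 -0.0577  0.0006] [[315.1642 236.2382]]
mouth 0.35 [ 0.4112 -0.2224 -0.0019] [[171.5445  36.6838]]
rack 0.67 [ 0.6122 -0.0559  0.0011] [[316.2874 241.3097]]
rack 0.34 [ 0.6259 -0.3927  0.002 ] [[ 23.6684 226.7085]]
```

View pics/w1.png

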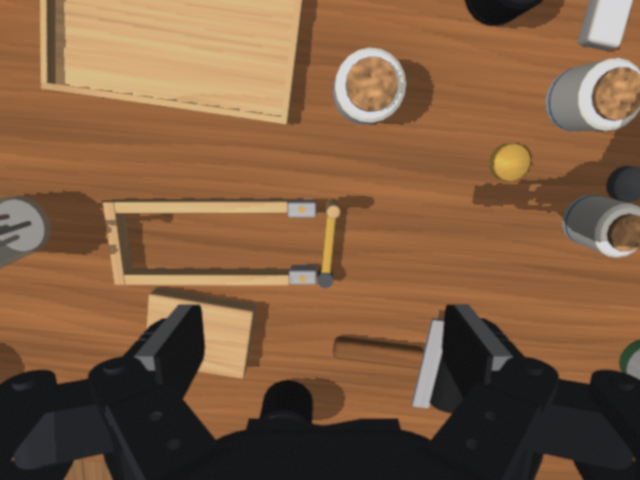

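```bash
python3 -c "
import cv2
i=cv2.imread('pics/w1.png')[190:300,250:360];cv2.imwrite('pics/w1c.png',cv2.resize(i,None,fx=5.4,fy=5.4,interpolation=cv2.INTER_CUBIC))"
```

```text
(no output)
```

View pics/w1c.png

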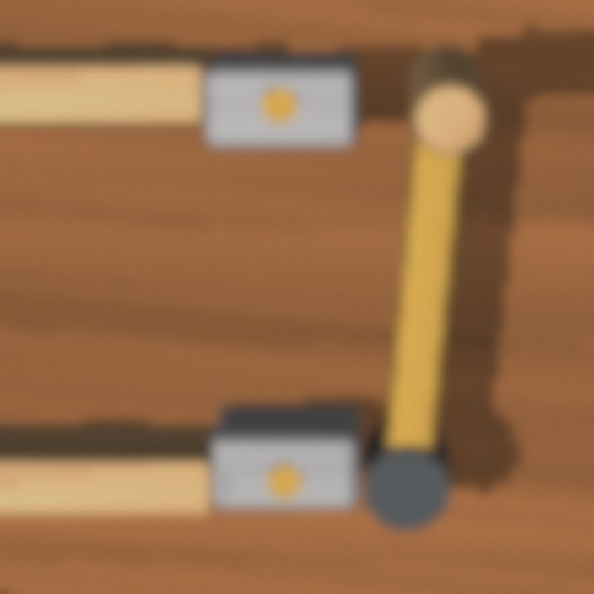

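```bash
cat > d.py <<'E'
from h import *
from scipy.optimize import least_squares
np.set_printoptions(precision=4,suppress=True)
import pickle
im=snap('wrist')
cr=np.array([[357,66],[357,148],[206,148],[206,66],[357,436],[357,508],[213,436],[213,508]],float)
uv=(cr+.5)/5.4-.5+[250,190]
loc=np.array([[0,-46],[0,-30],[30,-30],[30,-46],[0,30],[0,46],[30,30],[30,46]])/1000
uv=np.vstack([uv,[[103.5,203],[114,286.5]]]);loc=np.vstack([loc,[[.227,-.047],[.227,.047]]])
def f(v):
    c,s=np.cos(v[2]),np.sin(v[2]);P=loc@np.array([[c,s],[-s,c]])+v[:2]
    return (proj(im,np.c_[P,0*P[:,0]+.024])-uv).ravel()
r=least_squares(f,[.609,-.055,-1.47]);print('rack',r.x,np.degrees(r.x[2]));print(r.fun.reshape(-1,2))
v=r.x;c,s=np.cos(v[2]),np.sin(v[2]);R=np.array([[c,-s],[s,c]])
post=atz(im,[(np.array([449,118])+.5)/5.4-.5+[250,190]],.06)[0];piv=v[:2]+R@[-.010,.042]
pv=atz(im,[(np.array([408,487])+.5)/5.4-.5+[250,190]],.024)[0]
print('post',post,'pivot',piv,'seen',pv,'dist',np.linalg.norm(post[:2]-piv))
d=R.T@(post[:2]-piv);print('gate angle',np.arctan2(-d[0],-d[1]))
# corners check in the top view crop
t=snap('top');P=loc@R.T+v[:2];print(((proj(t,np.c_[P,0*P[:,0]+.024])-[300,160]+.5)*4-.5).round())
print('post two views top:',((proj(t,post)-[300,160]+.5)*4-.5).round())
np.save('rack.npy',v)
E
python3 d.py
```

```text
rack [ 0.6092 -0.0566 -1.4785] -84.71393445635307
[[-0.2492  0.182 ]
 [-0.0849 -0.1042]
 [-0.3007  0.0786]
 [-0.7397  0.3713]
 [ 0.5094 -0.0635]
 [ 0.6622  0.1894]
 [ 0.0041  0.0975]
 [ 0.4188  0.3451]
 [-1.036  -0.1446]
 [ 0.9408 -0.9754]]
post [ 0.5651 -0.0433  0.06  ] pivot [ 0.6501 -0.0428] seen [ 0.6493 -0.043   0.024 ] dist 0.0849533262517781
gate angle 0.0863618152153016
[[147. 269.]
 [144. 240.]
 [200. 233.]
 [203. 263.]
 [131. 128.]
 [128.  98.]
 [187. 122.]
 [184.  92.]
 [573. 224.]
 [551.  50.]]
post two views top: [[115. 261.]]
```

Request:
move_arm:
  series: "-0.6 0.8 6 0 0;-0.6 0.8 12 0 -0.1;-0.6 0.8 18 0 -0.1;-0.6 0.8 22.5 0 -0.1;-0.6 0.8 26 0 -0.1;-0.6 0.8 26.7 0 -0.1;-0.6 0.8 26.7 0 -0.55;-0.6 0.8 26.7 0 -0.55"

```text
time_s: 6.1
position: [0.5656, -0.0436, 0.034]
tool_rot: [[-0.996, -0.088, 0.003], [-0.088, 0.996, -0.001], [-0.003, -0.001, -1.0]]
ft_force: [0.5, -0.7, 0.3]
grip_width: 0.019
gripper_force: 0.0
```

```bash
cat > e.py <<'E'
from h import *
import sys
np.set_printoptions(precision=2,suppress=True)
v=np.load('rack.npy');R=np.array([[np.cos(v[2]),-np.sin(v[2])],[np.sin(v[2]),np.cos(v[2])]])
piv=v[:2]+R@[-.010,.042]
a0,a1,n=float(sys.argv[1]),float(sys.argv[2]),int(sys.argv[3])
o=observe();T=np.array(o['tool_rot']);p=np.array(o['position']);print(p*1000,o['ft_force'],o['grip_width'],o['time_s'])
for a in np.linspace(a0,a1,n+1)[1:]:
    w=piv+R@(.085*np.array([-np.sin(a),-np.cos(a)]))
    d=T.T@np.r_[w-p[:2],0]*100
    print(round(a,2),d[:2],'turn',round(np.degrees(a-a0),1))
E
python3 e.py .086 2.1 14
```

```text
[565.61 -43.64  33.98] [ 0.52 -0.7   0.34] 0.019017054969774128 6.1
0.23 [-0.14  1.25] turn 8.2
0.37 [-0.49  2.41] turn 16.5
0.52 [-1.02  3.52] turn 24.7
0.66 [-1.69  4.54] turn 33.0
0.81 [-2.5   5.45] turn 41.2
0.95 [-3.44  6.23] turn 49.5
1.09 [-4.48  6.87] turn 57.7
1.24 [-5.6   7.36] turn 65.9
1.38 [-6.78  7.68] turn 74.2
1.52 [-7.99  7.83] turn 82.4
1.67 [-9.21  7.81] turn 90.7
1.81 [-10.42   7.6 ] turn 98.9
1.96 [-11.58   7.23] turn 107.2
2.1 [-12.68   6.7 ] turn 115.4
```

Request:
move_arm:
  series: "-0.1 1.2 0 8 -0.55;-0.5 2.4 0 16 -0.55;-1 3.5 0 25 -0.55;-1.7 4.5 0 33 -0.55;-2.5 5.4 0 41 -0.55;-3.4 6.2 0 49 -0.55;-4.5 6.9 0 58 -0.55;-5.6 7.4 0 66 -0.55"

```text
time_s: 7.1
position: [0.6147, 0.0355, 0.0338]
tool_rot: [[-0.482, 0.876, 0.002], [0.876, 0.482, -0.0], [-0.001, 0.001, -1.0]]
ft_force: [-0.9, -0.3, -0.6]
grip_width: 0.0191
gripper_force: 0.3
```

```bash
python3 e.py 1.238 2.16 8
```

```text
[614.74  35.52  33.84] [-0.86 -0.25 -0.6 ] 0.01905183024251122 7.1
1.35 [-0.22  0.95] turn 6.6
1.47 [-0.46  1.9 ] turn 13.2
1.58 [-0.81  2.82] turn 19.8
1.7 [-1.27  3.68] turn 26.4
1.81 [-1.81  4.49] turn 33.0
1.93 [-2.45  5.24] turn 39.6
2.04 [-3.17  5.9 ] turn 46.2
2.16 [-3.97  6.47] turn 52.8
```

Request:
move_arm:
  series: "-0.2 0.9 0 7 -0.55;-0.5 1.9 0 13 -0.55;-0.8 2.8 0 20 -0.55;-1.3 3.7 0 26 -0.55;-1.8 4.5 0 33 -0.55;-2.4 5.2 0 40 -0.55;-3.2 5.9 0 46 -0.55;-4 6.5 0 53 -0.55"

```text
time_s: 8.1
position: [0.6909, 0.0318, 0.0339]
tool_rot: [[0.409, 0.912, 0.002], [0.912, -0.409, -0.0], [0.001, 0.002, -1.0]]
ft_force: [-0.5, 0.4, 0.1]
grip_width: 0.0193
gripper_force: 0.3
```

Request:
move_arm:
  series: "0 0 0 0 -0.2;0 0 0 0 -0.2;0 0 -6 0 -0.2;0 0 -12 0 1;-3.5 -4.8 -13 -10 1;-7 -9.6 -13 -20 1;-11 -15 -13 -29 1;-14.7 -20.1 -13 -29 1"

```text
time_s: 9.1
position: [0.4497, -0.0198, 0.1627]
tool_rot: [[-0.092, 0.996, 0.001], [0.996, 0.092, -0.0], [-0.0, 0.001, -1.0]]
ft_force: [1.4, -1.2, 0.5]
grip_width: 0.0855
gripper_force: 0.0
```

```bash
cat > f.py <<'E'
from h import *
np.set_printoptions(precision=4,suppress=True)
# overview: gate + white pots with wrist/top
v=np.load('rack.npy')
o=observe();print(o['position'],np.degrees(np.arctan2(np.array(o['tool_rot'])[1][0],np.array(o['tool_rot'])[0][0])),o['time_s'],np.array(o['ft_force']))
for c in('top','scene','wrist'):
    im=snap(c,c+'1.png')
    for t in('gate_post','pot_a'):
        for x in spotter.mark_of(t,c):
            p=np.array(x['point'])
            u=proj(im,p+[0,0,.03])[0]; 
            col=im['pixels'][int(np.clip(u[1],0,479)),int(np.clip(u[0],0,639))]
            print(c,t,round(x['score'],2),p,u.round(),col)
E
python3 f.py
```

```text
[ 0.4497 -0.0198  0.1627] 95.29739567413837 9.1 [ 1.425  -1.1589  0.4987]
top gate_post 0.79 [0.6878 0.0321 0.0604] [290. 163.] [ 49  95 143]
top pot_a 0.95 [0.2764 0.2932 0.0015] [167. 368.] [38 66 92]
top pot_a 0.68 [ 0.8221 -0.0735 -0.0017] [340. 106.] [ 60 105 147]
top pot_a 0.65 [ 0.5577  0.2469 -0.0002] [190. 232.] [ 62 108 149]
top pot_a 0.65 [0.3401 0.1003 0.001 ] [261. 335.] [138 162 168]
top pot_a 0.64 [ 0.5818  0.3468 -0.0037] [143. 222.] [ 62 101 139]
top pot_a 0.62 [ 0.4329  0.2011 -0.0014] [212. 291.] [ 43  75 104]
top pot_a 0.56 [0.3889 0.3337 0.0033] [148. 314.] [ 47  81 112]
scene gate_post 0.89 [0.6924 0.0358 0.0556] [377. 291.] [ 72 117 167]
scene pot_a 0.95 [ 0.5731  0.347  -0.0004] [488. 238.] [161 167 168]
scene pot_a 0.9 [ 0.4465 -0.0219 -0.0002] [309. 229.] [149 155 157]
scene pot_a 0.76 [ 0.5563  0.2435 -0.0008] [442. 241.] [160 167 168]
scene pot_a 0.76 [ 0.4313  0.2025 -0.0017] [402. 209.] [116 117 120]
scene pot_a 0.65 [ 0.3411  0.0997 -0.0005] [347. 192.] [6 3 0]
scene pot_a 0.65 [0.2708 0.292  0.0005] [409. 165.] [0 0 0]
scene pot_a 0.57 [ 0.8279 -0.0698  0.0003] [341. 389.] [48 69 89]
scene pot_a 0.33 [ 0.4078 -0.2191 -0.0007] [217. 234.] [140 182 213]
wrist pot_a 0.94 [ 0.4442 -0.0182  0.0003] [310. 225.] [ 92 137 186]
```

Request:
move_arm:
  series: "0 -0.3 5 0 1;0 -0.3 9 0 1;0 -0.3 12 0 1;0 -0.3 13.8 0 1;0 -0.3 13.8 0 -1;0 -0.3 13.8 0 -1;0 -0.3 13.8 0 -1;0 -0.3 13.8 0 -1"
  force: 25

```text
time_s: 10.55
position: [0.4493, -0.0202, 0.0248]
tool_rot: [[-0.088, 0.996, 0.001], [0.996, 0.088, -0.0], [-0.0, 0.001, -1.0]]
ft_force: [0.5, -0.2, -2.1]
grip_width: 0.0636
gripper_force: 28.1
```

Request:
move_arm:
  series: "0 0 -2 0 -1;0 0 -5 0 -1;-4 -1.1 -5.5 0 -1;-8.5 -2.2 -5.5 0 -1;-13 -3.4 -5.5 0 -1;-18 -4.7 -5.5 0 -1;-22.5 -5.9 -5.5 0 -1;-23.8 -6.2 -5 0 -1"
  force: 22

```text
time_s: 11.55
position: [0.408, -0.2652, 0.0747]
tool_rot: [[-0.085, 0.996, 0.001], [0.996, 0.085, -0.001], [-0.002, 0.001, -1.0]]
ft_force: [0.4, 0.3, -2.2]
grip_width: 0.0633
gripper_force: 28.2
```

Request:
move_arm:
  series: "0 0 2 0 -1;0 0 3.5 0 -1;0 0 4.1 0 -1;0 0 4.3 0 -1;0 0 4.3 0 -1"

```text
time_s: 12.18
position: [0.4085, -0.2626, 0.0317]
tool_rot: [[-0.089, 0.996, 0.0], [0.996, 0.089, -0.0], [-0.0, 0.0, -1.0]]
ft_force: [-0.7, -0.0, -1.7]
grip_width: 0.0635
gripper_force: 28.2
```

Request:
move_arm:
  series: "0 0 0.1 0 -1;0 0 0.1 0 -1;0 0 0.1 0 -0.2;0 0 0.1 0 0.5;0 0 0.1 0 1;0 0 0.1 0 1;0 0 -4 0 1;0 0 -9 0 1"

```text
time_s: 13.18
position: [0.4079, -0.2624, 0.122]
tool_rot: [[-0.088, 0.996, -0.002], [0.996, 0.088, 0.002], [0.002, -0.001, -1.0]]
ft_force: [0.3, -0.5, 0.7]
grip_width: 0.0856
gripper_force: 0.0
```

Request:
move_arm:
  series: "6 0.8 -2 0 1;12 1.7 -3 0 1;18 2.5 -3 0 1;24 3.4 -3 0 1;30 4.2 -3 0 1;36 5 -3 0 1;42 5.9 -3 0 1;46 6.4 -3 0 1"

```text
time_s: 14.18
position: [0.4311, 0.2036, 0.1515]
tool_rot: [[-0.09, 0.996, 0.0], [0.996, 0.09, 0.0], [0.0, 0.0, -1.0]]
ft_force: [0.7, -0.9, 0.5]
grip_width: 0.0854
gripper_force: 0.0
```

```bash
cat > g.py <<'E'
from h import *
np.set_printoptions(precision=4,suppress=True)
o=observe();T=np.array(o['tool_rot']);p=np.array(o['position']);print(p,o['time_s'])
for c in('wrist','top','scene'):
    im=snap(c,c+'2.png')
    for x in spotter.mark_of('pot_a',c):
        q=np.array(x['point'])
        if c=='wrist' or x['score']>.5: print(c,round(x['score'],2),q,'rel cm',100*T.T@(q-p))
E
python3 g.py
```

```text
[0.4311 0.2036 0.1515] 14.175
wrist 0.79 [ 0.2726  0.2926 -0.0011] rel cm [ 10.2837 -14.9893  15.255 ]
wrist 0.78 [0.4289 0.2069 0.0006] rel cm [ 0.3415 -0.1941 15.089 ]
wrist 0.78 [0.3876 0.3259 0.0023] rel cm [12.565  -3.2361 14.92  ]
wrist 0.74 [ 0.577   0.342  -0.0004] rel cm [12.4635 15.7719 15.1974]
wrist 0.61 [ 0.5554  0.2481 -0.0005] rel cm [ 3.3061 12.7754 15.2046]
wrist 0.61 [ 0.3421  0.1003 -0.0004] rel cm [-9.4938 -9.7985 15.1835]
top 0.88 [ 0.5781  0.3454 -0.0065] rel cm [12.7921 15.9118 15.8075]
top 0.77 [ 0.4332  0.2019 -0.0001] rel cm [-0.1952  0.1891 15.1591]
top 0.73 [ 0.4142 -0.2661  0.0086] rel cm [-46.634   -5.9157  14.2785]
top 0.72 [ 0.3383  0.0996 -0.0008] rel cm [ -9.5294 -10.1833  15.2234]
top 0.62 [ 0.2731  0.2918 -0.0003] rel cm [ 10.1995 -14.9466  15.175 ]
top 0.6 [ 0.5538  0.2462 -0.0018] rel cm [ 3.1312 12.5989 15.3345]
top 0.6 [ 0.8251 -0.0756 -0.0002] rel cm [-31.3603  36.722   15.1779]
scene 0.97 [ 0.3905  0.3247 -0.0027] rel cm [12.4193 -2.9582 15.42  ]
scene 0.92 [ 0.5573  0.245  -0.0005] rel cm [ 2.9802 12.9367 15.2046]
scene 0.92 [ 0.8257 -0.0707 -0.0009] rel cm [-30.8777  36.8258  15.248 ]
scene 0.89 [ 0.576   0.3465 -0.0012] rel cm [12.9206 15.7128 15.2775]
scene 0.86 [ 0.4073 -0.2636  0.007 ] rel cm [-46.3229  -6.5805  14.4383]
scene 0.84 [ 0.2697  0.2913 -0.0015] rel cm [ 10.1803 -15.2898  15.2948]
scene 0.7 [ 0.4314  0.2023 -0.0006] rel cm [-0.1391  0.0134 15.209 ]
scene 0.58 [0.3441 0.0979 0.0009] rel cm [-9.7508 -9.6209 15.0535]
```

Request:
move_arm:
  series: "0 0 5 0 1;0 0 9 0 1;0 0 11.5 0 1;0 0 12.7 0 1;0 0 12.7 0 -1;0 0 12.7 0 -1;0 0 12.7 0 -1;0 0 12.7 0 -1"

```text
time_s: 15.48
position: [0.4317, 0.2012, 0.025]
tool_rot: [[-0.088, 0.996, 0.001], [0.996, 0.088, 0.0], [0.0, 0.001, -1.0]]
ft_force: [-0.3, -1.6, 4.5]
grip_width: 0.0633
gripper_force: 25.2
```

Request:
move_arm:
  series: "0 0 -2.5 0 -1;0 0 -5.5 0 -1;-6 -0.9 -5.5 0 -1;-12 -1.7 -5.5 0 -1;-18 -2.5 -5.5 0 -1;-24 -3.4 -5.5 0 -1;-30 -4.3 -5.5 0 -1;-35 -5 -5.5 0 -1"

```text
time_s: 16.48
position: [0.4121, -0.1541, 0.0796]
tool_rot: [[-0.087, 0.996, 0.001], [0.996, 0.087, -0.0], [-0.0, 0.0, -1.0]]
ft_force: [0.8, 0.2, -2.3]
grip_width: 0.0633
gripper_force: 25.7
```

Request:
move_arm:
  series: "-2.5 -0.3 0 0 -1;-2.5 -0.3 2 0 -1;-2.5 -0.3 3.8 0 -1;-2.5 -0.3 4.6 0 -1;-2.5 -0.3 4.8 0 -1;-2.5 -0.3 4.8 0 -1"

```text
time_s: 17.23
position: [0.412, -0.1771, 0.0318]
tool_rot: [[-0.088, 0.996, 0.001], [0.996, 0.088, -0.0], [-0.0, 0.001, -1.0]]
ft_force: [-0.2, -0.1, -1.3]
grip_width: 0.0631
gripper_force: 25.6
```

Lower the last millimetre, release, rise, then head for the narrow pot at (0.556, 0.246).

Request:
move_arm:
  series: "0 0 0.1 0 -1;0 0 0.1 0 -1;0 0 0.1 0 -0.2;0 0 0.1 0 0.5;0 0 0.1 0 1;0 0 0.1 0 1;0 0 -5 0 1;0 0 -11 0 1"

```text
time_s: 18.23
position: [0.4112, -0.1767, 0.1422]
tool_rot: [[-0.088, 0.996, -0.002], [0.996, 0.088, 0.002], [0.002, -0.002, -1.0]]
ft_force: [0.8, -0.4, 0.4]
grip_width: 0.0855
gripper_force: 0.0
```

Request:
move_arm:
  series: "5 2.2 0 0 1;10 4.4 0 0 1;15.5 6.8 0 0 1;21 9.2 0 0 1;26.5 11.6 0 0 1;32 14 0 0 1;37 16.2 0 0 1;40.9 18 0 0 1"

```text
time_s: 19.23
position: [0.555, 0.2485, 0.1411]
tool_rot: [[-0.089, 0.996, -0.0], [0.996, 0.089, -0.0], [-0.0, -0.0, -1.0]]
ft_force: [0.7, -0.6, -0.4]
grip_width: 0.0855
gripper_force: 0.0
```

```bash
python3 g.py
```

```text
[0.555  0.2485 0.1411] 19.225
wrist 0.98 [0.5782 0.3429 0.0037] rel cm [ 9.1969  3.1588 13.736 ]
wrist 0.93 [ 0.5603  0.2488 -0.0042] rel cm [-0.0152  0.5345 14.5274]
wrist 0.76 [0.3855 0.3258 0.0005] rel cm [  9.2176 -16.1868  14.0642]
top 0.91 [ 0.8276 -0.0699 -0.0011] rel cm [-34.1486  24.3063  14.2083]
top 0.87 [ 0.4178 -0.1772  0.0029] rel cm [-41.1697 -17.4694  13.8262]
top 0.85 [ 0.339   0.0989 -0.0017] rel cm [-12.9655 -22.8478  14.2877]
top 0.83 [0.275  0.2924 0.0007] rel cm [  6.8795 -27.4913  14.0491]
top 0.76 [0.3887 0.333  0.0031] rel cm [  9.9061 -15.8038  13.804 ]
top 0.65 [ 0.5585  0.2449 -0.0025] rel cm [-0.3876  0.3203 14.3575]
top 0.56 [ 0.4099 -0.2648  0.0047] rel cm [-49.8239 -19.04    13.6471]
scene 0.95 [ 0.4086 -0.2633  0.0059] rel cm [-49.6629 -19.1561  13.5272]
scene 0.85 [0.3426 0.0999 0.0012] rel cm [-12.8981 -22.4804  13.9975]
scene 0.74 [0.5727 0.3474 0.0023] rel cm [ 9.6943  2.6513 13.8762]
scene 0.68 [0.2738 0.2918 0.001 ] rel cm [  6.8304 -27.6162  14.0192]
scene 0.66 [ 0.4092 -0.1753  0.0027] rel cm [-40.9035 -18.309   13.8465]
scene 0.65 [ 0.825  -0.0699  0.0019] rel cm [-34.1253  24.0472  13.9084]
scene 0.64 [ 0.3914  0.3285 -0.0045] rel cm [  9.4337 -15.5748  14.564 ]
scene 0.62 [ 0.558   0.2482 -0.0007] rel cm [-0.0544  0.2999 14.1775]
```

Request:
move_arm:
  series: "-0.1 0.25 5 0 1;-0.1 0.25 8.5 0 1;-0.1 0.25 10.5 0 1;-0.1 0.25 11.4 0 1;-0.1 0.25 11.4 0 -1;-0.1 0.25 11.4 0 -1;-0.1 0.25 11.4 0 -1;-0.1 0.25 11.4 0 -1"

```text
time_s: 20.52
position: [0.558, 0.2454, 0.0286]
tool_rot: [[-0.088, 0.996, 0.002], [0.996, 0.088, 0.0], [-0.0, 0.002, -1.0]]
ft_force: [-0.9, -1.5, 5.5]
grip_width: 0.0553
gripper_force: 24.2
```

Request:
move_arm:
  series: "0 0 -2 0 -1;-2 0.2 -2.2 0 -1;-6 0.7 -2.2 0 -1;-11 1.2 -2.2 0 -1;-16 1.8 -2.2 0 -1;-20 2.2 -2.2 0 -1;-21.5 2.4 -1.5 0 -1;-21.5 2.4 -1 0 -1"

```text
time_s: 21.52
position: [0.6, 0.0326, 0.0364]
tool_rot: [[-0.087, 0.996, -0.001], [0.996, 0.087, 0.0], [0.0, -0.001, -1.0]]
ft_force: [0.6, 0.4, -0.7]
grip_width: 0.0555
gripper_force: 23.9
```

```bash
cat > r.py <<'E'
from h import *
np.set_printoptions(precision=2,suppress=True)
v=np.load('rack.npy');R=np.array([[np.cos(v[2]),-np.sin(v[2])],[np.sin(v[2]),np.cos(v[2])]])
o=observe();T=np.array(o['tool_rot']);p=np.array(o['position'])
print('rack mm',R.T@(p[:2]-v[:2])*1000,'z',p[2]*1000,'yaw',np.degrees(np.arctan2(T[1,0],T[0,0])),'F rack',R.T@np.array(o['ft_force'])[:2],o['ft_force'][2],o['gripper_force'],o['grip_width'],o['time_s'])
E
python3 r.py; python3 - <<'E'
from h import *
im=snap('wrist','w3.png')
E
```

```text
rack mm [-89.67  -0.9 ] z 36.40954505530875 yaw 94.97432682600713 F rack [-0.34  0.59] -0.7050581675064322 23.935220539569855 0.05549621075389633 21.525
```

View pics/w3.png

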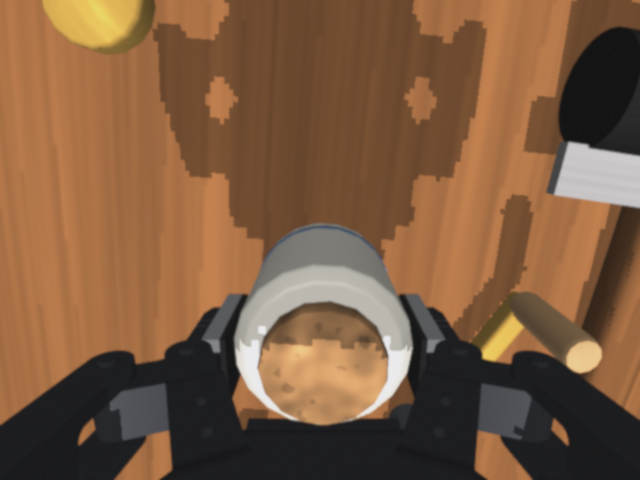

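Request:
move_arm:
  series: "-1.5 0 0.4 0 -1;-3 0 0.7 0 -1;-4.5 0 0.7 0 -1;-5.5 0 0.7 0 -1;-6 0.05 0.7 0 -1;-6.25 0.05 0.7 0 -1;-6.5 0.05 0.7 0 -1;-6.75 0.05 0.7 0 -1"

```text
time_s: 22.58
position: [0.6068, -0.0336, 0.0304]
tool_rot: [[-0.089, 0.996, 0.0], [0.996, 0.089, 0.0], [0.0, 0.0, -1.0]]
ft_force: [0.3, -0.8, -1.5]
grip_width: 0.0555
gripper_force: 23.9
```

Request:
move_arm:
  series: "-0.25 0 0 0 -1;-0.5 0 0 0 -1;-0.75 0 0 0 -1;-1 0 0 0 -1"

```text
time_s: 23.08
position: [0.6077, -0.0439, 0.0304]
tool_rot: [[-0.088, 0.996, 0.0], [0.996, 0.088, -0.0], [-0.0, 0.0, -1.0]]
ft_force: [0.1, 0.6, -1.1]
grip_width: 0.0553
gripper_force: 23.9
```

```bash
python3 r.py
```

```text
rack mm [-12.8   -0.23] z 30.39859428321287 yaw 95.0664475777798 F rack [-0.56  0.15] -1.0832077392252695 23.934870958328247 0.055316067823721324 23.075
```

Request:
move_arm:
  series: "-0.2 0 0 0 -1;-0.4 0 0 0 -1;-0.6 0 0 0 -1;-0.8 0 0 0 -1"

```text
time_s: 23.58
position: [0.6085, -0.0518, 0.0304]
tool_rot: [[-0.088, 0.996, 0.0], [0.996, 0.088, 0.0], [0.0, 0.0, -1.0]]
ft_force: [-0.8, -0.0, -0.9]
grip_width: 0.0554
gripper_force: 23.9
```

Request:
move_arm:
  series: "-0.2 0 0 0 -1;-0.4 0 0 0 -1;-0.6 0 0 0 -1;-0.8 0 0 0 -1"

```text
time_s: 24.08
position: [0.6091, -0.0598, 0.0304]
tool_rot: [[-0.088, 0.996, 0.0], [0.996, 0.088, -0.0], [-0.0, 0.0, -1.0]]
ft_force: [-0.6, 0.6, -2.4]
grip_width: 0.0556
gripper_force: 23.9
```

```bash
python3 r.py
```

```text
rack mm [ 3.17 -0.3 ] z 30.414643519574692 yaw 95.0678728281208 F rack [-0.62 -0.5 ] -2.4497623459513624 23.93408864736557 0.05557187755910977 24.075
```

Request:
move_arm:
  series: "-0.35 0 0 0 -1;-0.7 0 0 0 -1;-1.05 0 0 0 -1;-1.4 0 0 0 -1;-1.75 0 0 0 -1;-2.1 0 0 0 -1;-2.45 0 0 0 -1;-2.8 0 0 0 -1"

```text
time_s: 25.08
position: [0.6116, -0.0878, 0.0304]
tool_rot: [[-0.088, 0.996, -0.0], [0.996, 0.088, -0.0], [-0.0, -0.0, -1.0]]
ft_force: [-0.8, -0.0, -0.5]
grip_width: 0.0558
gripper_force: 23.9
```

Request:
move_arm:
  series: "-0.5 0 0 0 -1;-1 0 0 0 -1;-1.5 0 0 0 -1;-2 0 0 0 -1;-2.5 0 0 0 -1;-3 0 0 0 -1;-3.6 0 0 0 -1;-4.2 0 0 0 -1"

```text
time_s: 26.08
position: [0.6153, -0.1298, 0.0304]
tool_rot: [[-0.088, 0.996, -0.0], [0.996, 0.088, -0.0], [-0.0, -0.0, -1.0]]
ft_force: [-1.1, 0.3, -1.5]
grip_width: 0.0553
gripper_force: 23.9
```

Request:
move_arm:
  series: "-1 0 0 0 -1;-2 0 0 0 -1;-3 0 0 0 -1;-4 0 0 0 -1;-5 0 0 0 -1;-6 0.1 0 0 -1;-7 0.1 0 0 -1;-7.5 0.1 0 0 -1"

```text
time_s: 27.08
position: [0.623, -0.2047, 0.0304]
tool_rot: [[-0.088, 0.996, 0.0], [0.996, 0.088, -0.0], [-0.0, 0.0, -1.0]]
ft_force: [0.3, -0.1, -1.5]
grip_width: 0.0555
gripper_force: 23.9
```

```bash
python3 r.py
```

```text
rack mm [148.78   0.12] z 30.360527085451864 yaw 95.04066414433655 F rack [0.08 0.3 ] -1.5446948988618525 23.934752941131592 0.05554031393766067 27.075
```

Request:
move_arm:
  series: "0 0 0.1 0 -1;0 0 0.15 0 -1;0 0 0.15 0 -0.2;0 0 0.15 0 0.5;0 0 0.15 0 1;0 0 0.15 0 1;0 0 -4 0 1;0 0 -10 0 1"

```text
time_s: 28.08
position: [0.6222, -0.2037, 0.1301]
tool_rot: [[-0.088, 0.996, -0.003], [0.996, 0.088, 0.002], [0.002, -0.003, -1.0]]
ft_force: [0.5, -1.1, 0.4]
grip_width: 0.0856
gripper_force: 0.0
```

Request:
move_arm:
  series: "6 -0.7 -2 0 1;12 -1.4 -2 0 1;18 -2.2 -2 0 1;24 -3 -2 0 1;30 -3.8 -2 0 1;36 -4.6 -2 0 1;42 -5.5 -2 0 1;48 -6.4 -2 0 1"

```text
time_s: 29.08
position: [0.5162, 0.2703, 0.1507]
tool_rot: [[-0.088, 0.996, 0.001], [0.996, 0.088, 0.0], [0.0, 0.001, -1.0]]
ft_force: [0.8, -0.6, 0.3]
grip_width: 0.0855
gripper_force: 0.0
```

Request:
move_arm:
  series: "3.5 -1 0 0 1;6 -2.5 0 0 1;6.3 -3 0 0 1"

```text
time_s: 29.45
position: [0.4804, 0.3297, 0.1504]
tool_rot: [[-0.091, 0.996, -0.0], [0.996, 0.091, 0.0], [0.0, 0.0, -1.0]]
ft_force: [-0.3, 0.5, 0.3]
grip_width: 0.0859
gripper_force: 0.0
```

```bash
python3 g.py
```

```text
[0.4804 0.3297 0.1504] 29.45
wrist 0.93 [ 0.3904  0.3267 -0.0002] rel cm [ 0.511  -8.9895 15.0648]
wrist 0.74 [ 0.273   0.2873 -0.0009] rel cm [ -2.349  -21.0382  15.1347]
wrist 0.69 [ 0.5783  0.3428 -0.0022] rel cm [ 0.4119  9.8691 15.2649]
top 0.95 [ 0.5822  0.3445 -0.0045] rel cm [ 0.5459 10.2729 15.4949]
top 0.93 [ 0.6236 -0.2023  0.0002] rel cm [-54.2843   9.4415  15.0225]
top 0.84 [ 0.4155 -0.1787  0.0058] rel cm [-50.0485 -11.069   14.4626]
top 0.76 [ 0.3412  0.1019 -0.0001] rel cm [-21.4307 -15.9261  15.0538]
top 0.75 [ 0.827  -0.0734  0.0022] rel cm [-43.2903  30.8658  14.823 ]
top 0.69 [0.3869 0.3334 0.0006] rel cm [ 1.21   -9.2773 14.9849]
top 0.61 [ 0.411  -0.2689  0.0074] rel cm [-58.9906 -12.3345  14.3022]
top 0.56 [ 0.2736  0.2926 -0.0003] rel cm [ -1.8267 -20.9304  15.0747]
scene 0.93 [0.2748 0.2901 0.0002] rel cm [ -2.0865 -20.8335  15.0247]
scene 0.92 [ 0.4085 -0.1728  0.0059] rel cm [-49.3975 -11.7127  14.4526]
scene 0.92 [ 0.575   0.3456 -0.0005] rel cm [ 0.7207  9.5658 15.0949]
scene 0.84 [ 0.4122 -0.2643  0.0058] rel cm [-58.5434 -12.1733  14.4622]
scene 0.77 [ 0.3434  0.0988 -0.0005] rel cm [-21.7594 -15.7351  15.0938]
scene 0.77 [ 0.3912  0.3294 -0.0015] rel cm [ 0.7727 -8.8853 15.1948]
scene 0.66 [ 0.8228 -0.0698  0.0011] rel cm [-42.8937  30.4801  14.933 ]
scene 0.62 [ 0.6231 -0.2044 -0.0004] rel cm [-54.4889   9.3727  15.0825]
```

Request:
move_arm:
  series: "0.3 5 0 0 1;0.6 9.7 0 0 1;0.6 9.7 4 0 1;0.6 9.7 8 0 1;0.6 9.7 10.5 0 1;0.6 9.7 12 0 1;0.6 9.7 12.3 0 1;0.6 9.7 12.3 0 1"

```text
time_s: 30.75
position: [0.578, 0.3432, 0.0283]
tool_rot: [[-0.088, 0.996, 0.001], [0.996, 0.088, 0.001], [0.0, 0.001, -1.0]]
ft_force: [0.6, -0.1, 0.0]
grip_width: 0.0855
gripper_force: 0.0
```

Request:
move_arm:
  series: "0 0 0 0 -1;0 0 0 0 -1;0 0 0 0 -1;0 0 0 0 -1"

```text
time_s: 31.25
position: [0.5776, 0.3433, 0.0284]
tool_rot: [[-0.088, 0.996, 0.001], [0.996, 0.088, 0.0], [0.0, 0.001, -1.0]]
ft_force: [-2.2, -1.6, 4.8]
grip_width: 0.0552
gripper_force: 23.7
```

```bash
python3 r.py
```

```text
rack mm [-401.07    5.47] z 28.416924230264417 yaw 95.06615172329124 F rack [ 1.42 -2.32] 4.768029826494104 23.744981288909912 0.05515718958479728 31.25
```

Request:
move_arm:
  series: "0 0 -2 0 -1;-4 0 -2.2 0 -1;-9 -0.1 -2.2 0 -1;-14 -0.2 -2.2 0 -1;-19 -0.3 -2.2 0 -1;-24 -0.4 -2.2 0 -1;-28.5 -0.4 -2.2 0 -1;-31.1 -0.45 -1.5 0 -1"

```text
time_s: 32.25
position: [0.6008, 0.0306, 0.0426]
tool_rot: [[-0.086, 0.996, 0.001], [0.996, 0.086, -0.0], [-0.0, 0.001, -1.0]]
ft_force: [-0.5, 0.8, -0.9]
grip_width: 0.0556
gripper_force: 24.0
```

```bash
python3 r.py
```

```text
rack mm [-87.64  -0.27] z 42.637837377549126 yaw 94.9616989559217 F rack [-0.83 -0.4 ] -0.914035431312966 24.003886878490448 0.055562465886985324 32.25
```

Request:
move_arm:
  series: "-1 0 0.7 0 -1;-2.5 0 1.1 0 -1;-4 0 1.3 0 -1;-5.5 0 1.3 0 -1;-6 0 1.3 0 -1;-6.3 0 1.3 0 -1;-6.6 0 1.3 0 -1;-6.9 0 1.3 0 -1"

```text
time_s: 33.25
position: [0.6065, -0.0357, 0.0295]
tool_rot: [[-0.089, 0.996, 0.0], [0.996, 0.089, 0.0], [0.0, 0.0, -1.0]]
ft_force: [0.0, 0.3, -2.8]
grip_width: 0.0552
gripper_force: 24.0
```

```bash
python3 r.py
```

```text
rack mm [-21.07  -0.7 ] z 29.472017836267305 yaw 95.08845081977263 F rack [-0.26  0.03] -2.827731584641959 24.00354355573654 0.055243658379180355 33.25
```

Request:
move_arm:
  series: "-0.25 0.05 -0.05 0 -1;-0.5 0.05 -0.05 0 -1;-0.75 0.05 -0.05 0 -1;-1 0.05 -0.05 0 -1;-1.2 0.05 -0.05 0 -1;-1.4 0.05 -0.05 0 -1"

```text
time_s: 34.0
position: [0.6082, -0.0498, 0.0299]
tool_rot: [[-0.088, 0.996, -0.0], [0.996, 0.088, 0.0], [0.0, -0.0, -1.0]]
ft_force: [-0.1, 0.5, -2.0]
grip_width: 0.0554
gripper_force: 24.0
```

Request:
move_arm:
  series: "-0.2 0 0 0 -1;-0.4 0 0 0 -1;-0.6 0 0 0 -1;-0.8 0 0 0 -1;-1 0 0 0 -1"

```text
time_s: 34.62
position: [0.6091, -0.0598, 0.0299]
tool_rot: [[-0.088, 0.996, -0.0], [0.996, 0.088, 0.0], [0.0, -0.0, -1.0]]
ft_force: [-0.4, -0.1, -1.4]
grip_width: 0.0556
gripper_force: 24.0
```

Request:
move_arm:
  series: "-0.35 0 0 0 -1;-0.7 0 0 0 -1;-1.05 0 0 0 -1;-1.4 0 0 0 -1;-1.75 0 0 0 -1;-2.1 0 0 0 -1;-2.45 0 0 0 -1;-2.8 0 0 0 -1"

```text
time_s: 35.62
position: [0.6116, -0.0878, 0.0299]
tool_rot: [[-0.088, 0.996, -0.0], [0.996, 0.088, 0.0], [0.0, -0.0, -1.0]]
ft_force: [-0.7, 0.9, -2.6]
grip_width: 0.0555
gripper_force: 24.0
```

Request:
move_arm:
  series: "-0.5 0 0 0 -1;-1 0 0 0 -1;-1.5 0 0 0 -1;-2 0 0 0 -1;-2.5 0 0 0 -1;-3 0 0 0 -1;-3.6 0 0 0 -1;-4.2 0 0 0 -1"

```text
time_s: 36.62
position: [0.6153, -0.1298, 0.0299]
tool_rot: [[-0.088, 0.996, 0.0], [0.996, 0.088, -0.0], [-0.0, 0.0, -1.0]]
ft_force: [-1.2, 0.4, -0.6]
grip_width: 0.0553
gripper_force: 24.0
```

```bash
python3 r.py
```

```text
rack mm [73.47 -0.58] z 29.9187306306253 yaw 95.06416416529386 F rack [-0.54 -1.15] -0.5948978991972864 24.003791213035583 0.055298890865356054 36.625
```

Request:
move_arm:
  series: "0 0 0.1 0 -1;0 0 0.1 0 -1;0 0 0.1 0 -0.2;0 0 0.1 0 0.5;0 0 0.1 0 1;0 0 0.1 0 1;0 0 -4 0 1;0 0 -10 0 1"

```text
time_s: 37.62
position: [0.6145, -0.1291, 0.1297]
tool_rot: [[-0.088, 0.996, -0.004], [0.996, 0.088, 0.001], [0.002, -0.003, -1.0]]
ft_force: [0.4, -0.1, 0.1]
grip_width: 0.0857
gripper_force: 0.0
```

Request:
move_arm:
  series: "4 2.2 -3 8 1;8 4.5 -3 16 1;12 6.8 -3 24 1;15.7 8.9 -3 29 1;15.7 8.9 -3 29 0;15.7 8.9 -3 29 -0.1"

```text
time_s: 38.38
position: [0.6899, 0.0343, 0.1598]
tool_rot: [[0.405, 0.914, -0.0], [0.914, -0.405, -0.0], [-0.0, -0.0, -1.0]]
ft_force: [0.1, -0.8, -0.4]
grip_width: 0.0516
gripper_force: 0.0
```

```bash
cat > k.py <<'E'
from h import *
np.set_printoptions(precision=4,suppress=True)
v=np.load('rack.npy');R=np.array([[np.cos(v[2]),-np.sin(v[2])],[np.sin(v[2]),np.cos(v[2])]]);piv=v[:2]+R@[-.010,.042]
o=observe();T=np.array(o['tool_rot']);p=np.array(o['position']);print(p,np.degrees(np.arctan2(T[1,0],T[0,0])),o['time_s'])
for c in('wrist','top','scene'):
    im=snap(c,c+'4.png')
    for t in('gate_post','pot_a'):
        for x in spotter.mark_of(t,c):
            q=np.array(x['point'])
            if t=='pot_a':
                if abs(q[0]-.6)<.06 or q[1]<-.1: print(c,t,round(x['score'],2),q,'rack',R.T@(q[:2]-v[:2]))
            elif x['score']>.4:
                d=R.T@(q[:2]-piv);print(c,t,round(x['score'],2),q,'ang',np.arctan2(-d[0],-d[1]),'r',np.hypot(*d),'rel',100*T.T@(q-p))
E
python3 k.py
```

```text
[0.6899 0.0343 0.1598] 66.10168981126235 38.375
wrist gate_post 0.81 [0.6908 0.0318 0.0588] ang 2.1631239172333685 r 0.08497940308853617 rel [-0.1901  0.1923 10.0966]
wrist pot_a 0.71 [ 0.6202 -0.129  -0.0015] rack [0.0731 0.0043]
top gate_post 0.63 [ 0.6236 -0.203   0.0002] ang -1.314911664635368 r 0.16239542509068403 rel [-24.3769   3.5622  15.9663]
top gate_post 0.58 [0.6883 0.038  0.0618] ang 2.105279999986753 r 0.08937097035235653 rel [ 0.2753 -0.2875  9.7965]
top pot_a 0.83 [ 0.415  -0.1773  0.0046] rack [ 0.1023 -0.2044]
top pot_a 0.69 [ 0.6172 -0.127  -0.0031] rack [0.0708 0.0015]
top pot_a 0.64 [ 0.6256 -0.2024  0.0007] rack [0.1467 0.0029]
top pot_a 0.63 [ 0.4092 -0.2656  0.0078] rack [ 0.1897 -0.2184]
scene gate_post 0.8 [0.6908 0.0343 0.0574] ang 2.14937385217557 r 0.08718151890171813 rel [ 0.0385  0.0911 10.2365]
scene gate_post 0.41 [0.5091 0.145  0.0026] ang 1.0191341301189256 r 0.23479111130547992 rel [  2.8009 -21.0042  15.7213]
scene pot_a 0.97 [ 0.4097 -0.2643  0.0033] rack [ 0.1884 -0.2177]
scene pot_a 0.89 [ 0.4116 -0.1732  0.0073] rack [ 0.0979 -0.2075]
scene pot_a 0.56 [ 0.6223 -0.2044 -0.0011] rack [ 0.1484 -0.0005]
```

View pics/wrist4.png

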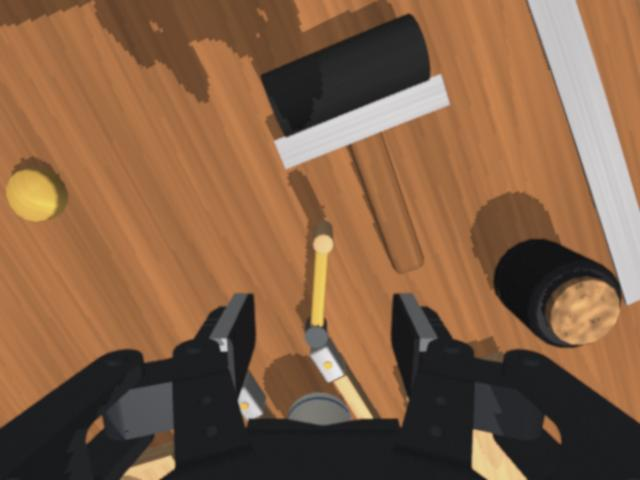

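The wrist view shows the post top at (323,243), the bar aside and a pot inside the lane at (320,410). Now I'll take the post.

Request:
move_arm:
  series: "0 0.05 5 0 -0.1;0 0.05 9 0 -0.1;0 0.05 11.5 0 -0.1;0 0.05 12.6 0 -0.1;0 0.05 12.6 0 -0.55;0 0.05 12.6 0 -0.55;0 0.05 12.6 0 -0.55"

```text
time_s: 39.7
position: [0.6911, 0.0346, 0.0351]
tool_rot: [[0.406, 0.914, 0.002], [0.914, -0.406, -0.0], [0.001, 0.002, -1.0]]
ft_force: [0.7, -0.0, -0.6]
grip_width: 0.0194
gripper_force: 0.0
```

```bash
python3 e.py 2.15 -0.06 16
```

```text
[691.05  34.62  35.09] [ 0.69 -0.04 -0.57] 0.019392515797592845 39.7
2.01 [-0.26 -1.19] turn -7.9
1.87 [-0.42 -2.35] turn -15.8
1.74 [-0.74 -3.48] turn -23.7
1.6 [-1.21 -4.56] turn -31.7
1.46 [-1.83 -5.56] turn -39.6
1.32 [-2.57 -6.46] turn -47.5
1.18 [-3.44 -7.25] turn -55.4
1.04 [-4.4  -7.92] turn -63.3
0.91 [-5.45 -8.45] turn -71.2
0.77 [-6.56 -8.82] turn -79.1
0.63 [-7.71 -9.05] turn -87.1
0.49 [-8.89 -9.11] turn -95.0
0.35 [-10.05  -9.  ] turn -102.9
0.22 [-11.2   -8.74] turn -110.8
0.08 [-12.29  -8.33] turn -118.7
-0.06 [-13.32  -7.76] turn -126.6
```

Request:
move_arm:
  series: "-0.2 -1.2 0 -8 -0.55;-0.4 -2.3 0 -16 -0.55;-0.7 -3.5 0 -24 -0.55;-1.2 -4.6 0 -32 -0.55;-1.8 -5.6 0 -40 -0.55;-2.6 -6.5 0 -47 -0.55;-3.4 -7.2 0 -55 -0.55;-4.4 -7.9 0 -63 -0.55"

```text
time_s: 40.7
position: [0.6007, 0.0265, 0.0347]
tool_rot: [[-0.634, 0.773, 0.002], [0.773, 0.634, -0.0], [-0.001, 0.001, -1.0]]
ft_force: [0.6, 0.1, -0.5]
grip_width: 0.0194
gripper_force: 0.3
```

```bash
python3 e.py 1.045 0.0 8
```

```text
[600.67  26.47  34.69] [ 0.57  0.06 -0.47] 0.019359110043347227 40.7
0.91 [-0.  -1.1] turn -7.5
0.78 [-0.14 -2.2 ] turn -15.0
0.65 [-0.43 -3.27] turn -22.5
0.52 [-0.85 -4.3 ] turn -29.9
0.39 [-1.4  -5.26] turn -37.4
0.26 [-2.07 -6.14] turn -44.9
0.13 [-2.85 -6.93] turn -52.4
0.0 [-3.73 -7.61] turn -59.9
```

Request:
move_arm:
  series: "0 -1.1 0 -7 -0.55;-0.1 -2.2 0 -15 -0.55;-0.4 -3.3 0 -22 -0.55;-0.8 -4.3 0 -30 -0.55;-1.4 -5.3 0 -37 -0.55;-2.1 -6.1 0 -45 -0.55;-2.8 -6.9 0 -52 -0.55;-3.7 -7.6 0 -60 -0.55"

```text
time_s: 41.7
position: [0.5651, -0.0504, 0.0347]
tool_rot: [[-0.987, -0.162, 0.001], [-0.162, 0.987, -0.0], [-0.001, -0.0, -1.0]]
ft_force: [0.6, 0.1, 0.4]
grip_width: 0.0193
gripper_force: 0.3
```

Request:
move_arm:
  series: "0 -0.1 0 0 -0.55;0 -0.1 0 0 -0.55;0 0 0 0 -0.1;0 0 0 0 -0.1;0 0 -6 0 -0.1;0 0 -12 0 0;0 0 -18 0 1;-2 0 -22 0 1"

```text
time_s: 42.7
position: [0.5844, -0.0468, 0.2575]
tool_rot: [[-0.988, -0.157, 0.003], [-0.157, 0.988, -0.001], [-0.003, -0.001, -1.0]]
ft_force: [-0.2, -0.4, 0.2]
grip_width: 0.0767
gripper_force: 0.0
```

```bash
python3 k.py
```

```text
[ 0.5844 -0.0468  0.2575] -170.98261371660635 42.7
wrist gate_post 0.73 [ 0.5631 -0.0493  0.0585] ang 0.017344259391397453 r 0.08719818210304844 rel [ 2.2014  0.1202 19.891 ]
wrist pot_a 0.82 [ 0.6204 -0.2025 -0.0007] rack [ 0.1463 -0.0022]
wrist pot_a 0.7 [ 0.6189 -0.1276 -0.0005] rack [0.0716 0.0032]
top gate_post 0.56 [ 0.5636 -0.0483  0.0579] ang 0.028423466682722373 r 0.08663005639088536 rel [ 2.1365  0.2112 19.9511]
top pot_a 0.92 [ 0.4116 -0.2669  0.0027] rack [ 0.1912 -0.2161]
top pot_a 0.8 [ 0.6261 -0.2021  0.0007] rack [0.1464 0.0035]
top pot_a 0.75 [ 0.4164 -0.1756  0.0017] rack [ 0.1007 -0.2029]
scene gate_post 0.61 [ 0.5659 -0.0464  0.0585] ang 0.04919395052919048 r 0.08423170410383692 rel [ 1.8794  0.3627 19.8917]
scene gate_post 0.47 [ 0.62   -0.3955 -0.0035] ang -1.3935386185244203 r 0.3540043669657707 rel [  2.0267 -34.9545  26.1437]
scene pot_a 0.96 [ 0.6155 -0.1253  0.0034] rack [ 0.069 -0.   ]
scene pot_a 0.91 [ 0.4082 -0.2618  0.0049] rack [ 0.1858 -0.219 ]
scene pot_a 0.76 [ 0.4097 -0.1764  0.0075] rack [ 0.1009 -0.2096]
scene pot_a 0.64 [ 0.6236 -0.205  -0.0018] rack [0.1491 0.0007]
```

View pics/scene4.png

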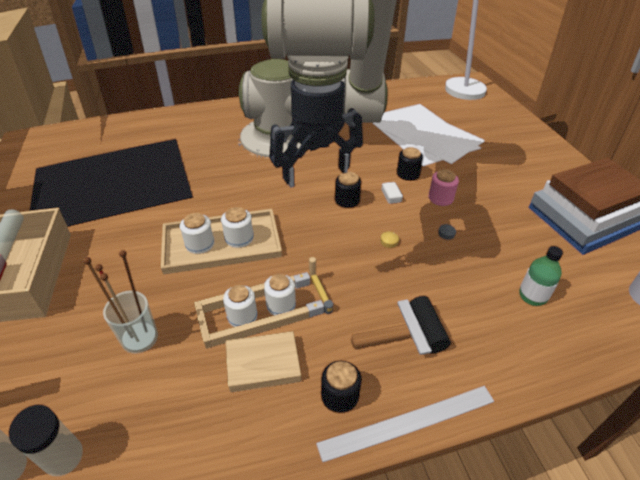

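View pics/top4.png

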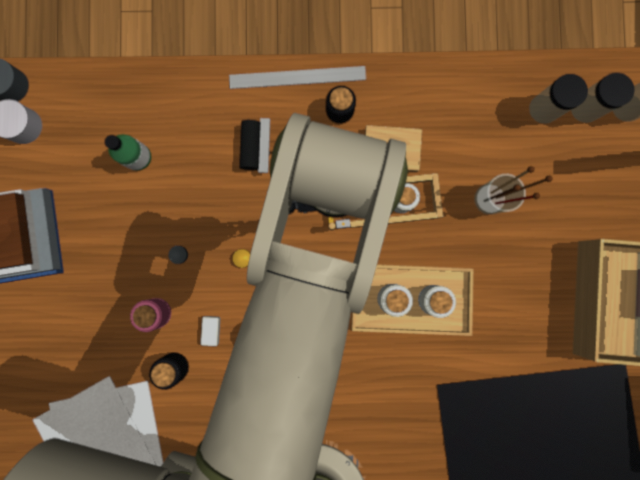

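The scene view shows two pots upright in the tray at (197,233) and (237,226), two in the lane at (240,304) and (281,293), the bar shut at about 0.03 rad, and no white pots left on the desk.

```bash
python3 -c "
from rig import order
print(order.close_job())"
```

```text
the job is handed in; nothing more can be done
None
```

I handed the job in: the two narrow pots are in the lane, the two wide ones stand in the tray, and the bar is shut (about 0.03 rad by camera); the hand-in call returned no verdict.

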